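# Feed a test tile to the marking press with the sprung slide

### The arm

A 7-joint arm with a two-finger parallel gripper is mounted at the origin on the work surface. World frame = base frame: x ahead of the robot, y to its left, z up, the work surface at z = 0. Lengths are in m, angles in rad, forces in N, time in s.
With the tool pointing down it reaches from about 0.425 to 0.925 m from the base axis. Payload 6.8 kg.
Tool frame: the origin (TCP) lies on the mounting face of the last link; the fingertips stand 173 mm ahead of it and the grasp point (between the pads) lies 155 mm ahead of it; z points along the fingers, y is the line along which they close (so a half turn about z gives the same grasp; the last joint's range is limited). The gripper opens to 85 mm and grips with 20 to 120 N. Pads are 22 mm wide; open, the fingers measure 114 mm over their backs; the gripper's body (76 mm by 85 mm) begins 54 mm behind the grasp point. The pads swing forward as they close: fully open they stand 13 mm farther back than shut.
Start: joints at [-0.108, 0.477, 0.022, 1.555, -0.011, 1.109, -0.083], TCP at [0.675, 0, 0.405] pointing down, gripper open.
Joint ranges: [-2.96, 2.96], [-0.34, 2.1], [-1.41, 1.46], [0.24, 2.44], [-1.37, 4.51], [0.17, 1.92], [-2.96, 2.96]. Speed limits (rad/s): [2.39, 2.39, 3.14, 3.14, 3.14, 3.14, 3.14].

### API

Orientations are given as a unit quaternion [w, x, y, z].
In Python, from station import bot gives the robot as it stands. The module is installed in compiled form; this text tells all that it offers.
- The arm moves only by the shell command python3 -m pendant 'ROWS' [FORCE]. ROWS is JSON, a list of rows, each a list of 5 numbers: the finger opening in m, from 0 to 0.0854, then the shift along the tool's x, y, z in m, then the turn about the tool's z in degrees. In form: [[jaw, x, y, z, yaw], ...]. A call has 1 to 12 rows; each row shifts and turns the commanded pose from where the row before left it, along the tool's axes as they then stand; what a row does not reach is not made up. A row lasts 1/12 s, in which the tool goes at most 41.7 mm and 7.16 degrees, less where a joint would pass 70% of its speed; a pose out of reach is approached as far as the arm can. A call with a gripper value outside its range is refused whole. The fingers move at their own pace and stop on an object; FORCE is the grip in N (left out, the last holds). Time passes only in rows, so rows that do not move let the fingers close. It gives the time, the measured TCP pose, the force, the opening and the grip force at its end, in the units of the state.
- bot.get_obs(): the state, without advancing time (a new reading comes with each control period).
- bot.read_camera(name): name is "scene" or "side" or "wrist"; returns (picture, depth): 384x512x3 uint8, blue, green, red; 384x512 float32, m along the optical axis (not along the pixel's ray), 0 where there is no reading.
- bot.camera_model(name): a dict with "intrinsics" (3x3 intrinsics, pixels), "R" (3x3) and "t" (3): a world point X has camera coordinates R X + t. Camera axes: x right, y down, z forward; pixel columns grow to the right and rows downward; lengths in m; the calibration is good to about 2 mm. The wrist camera is an equidistant fisheye: a pixel r from the principal point sees the ray r / f radians off the axis. A picture is of the moment at which its call begins: read the wrist's pose just before it. camera_model takes no time and is no camera call; for the wrist camera it gives the pose at the moment of the call.
- bot.hand_in(): hands the job in; it is judged then, once.
Trained networks look in the newest picture that a camera, given by its name, has taken for a name from the list of things; names that differ only in an ending like _2 or _b are one class to them, and where a whole thing is asked for, a point or a joint stands for the part that bears it (a point fixed in the world has none). Each returns a list of dicts, best first, with "score" (0 to 1); they miss things now and then, are a little off and sometimes report something else, mostly with a low value. They report only what shows in the picture. A call takes as long as a camera call. They do not tell look-alikes from the thing itself.
- bot.boxes_of(name, camera): "at" ([column, row] in pixels, amid what is visible of it).
- bot.trace(name, camera): "mask" (384x512 bool, what is visible of it) and "at" ([column, row] in pixels, amid what is visible of it).
- bot.pinpoint(name, camera): "at" ([column, row] in pixels: a listed point, or the origin of a listed thing).
The state is a dict: "t": time; "q": joint angles; "joint_vel": joint speeds; "joint_torque": joint torques, N m; "eef_pos": TCP position; "tool_rot": TCP orientation; "contact_force": force on the tool from outside, world axes, zero at the start; "torque": the same for the moment, N m; "gripper_width": opening from 0.0 (shut) to 1.0 (fully open); "grasp_force": force on a finger pad.
Only numpy, scipy, OpenCV 4.12 (cv2) and the standard library are available. Lean on these libraries where they do the work, as an engineer would, in place of code of your own. Each camera call takes 0.05 s, during which the arm holds its last target. There are 200 camera calls.

### The job

Use the feeder's sprung wooden slide to bring the blue test tile under the marking press: with the fingertips push the slide fully in, so that the tile lies against the end stop, then let the slide go so that it springs back and latches on its stop pin at the middle position. Do not touch or lift the tile itself, and leave everything else on the table alone.

Things in the scene. Friction and masses are not known exactly. Their poses are not given: they have to be found in the camera images.
- feeder: tile feeder with small green marking press, fixed; grey plate 285 x 190 x 15 mm. Origin on the table; x = push-in direction (away from the robot), z up. Plate spans x -120 to 165 mm. Cheeks beside the slide: from x -65, inner faces y +-65, 49 mm high. Tile channel 66 mm wide, end stop face at x 125.8. Press column at x 96, y -76, slim arm over the channel, 162 mm high, ram 84 mm up.
- slide (a joint): travel of the wooden slide (m): 0 = fully out (its start), 0.075 = fully in, hard stop. Its spring pushes it out with 3 N at 0, 7.5 N at 0.075; the stop pin adds about 2 N on the way, damping 1 N at 0.05 m/s. Once past about 0.042 the pin drops in behind its tooth, so that when let go it returns and latches at 0.040.
- slide_face (a point): centre of the slide's rear face (red pad), the face to push: upright, 100 mm wide, 16 to 55 mm above the table, this point at 36 mm; at feeder x -130 mm when out, moving along feeder x with the slide. The slide is a beech block 122 mm long, its front 42 mm a 60 mm wide nose that pushes the tile. Nothing stands within 80 mm behind the face.
- pin (a joint): brass stop pin on the left (+y) cheek at feeder x -49 mm, 36 mm above the table, knob outside: 0 = in, up to 0.014 m = out. The slide's ramp pushes it out about 0.010 in passing and it springs back in by itself; it need not be touched.
- tile: fired test tile, blue glaze, 60 x 60 x 10 mm, about 70 g, lying loose on the feeder's plate ahead of the slide's nose; origin at the centre of its underside (15 mm above the table). Against the end stop its origin is at feeder x 95.8 mm; a full push of the slide leaves it within about 1 mm of that.
- figure: bystander: grey clay figure with a top hat, 74 mm across, 128 mm tall, standing on a wooden board 18 mm high; origin under its foot
- glaze_jar: bystander: jar with blue cap, 60 mm across, 85 mm tall, beside the feeder; origin under its foot
- modelling_tool: bystander: wooden modelling tool with a steel tip, 165 mm long, 12 mm thick, lying beside the feeder; origin near its middle on the table
- bowl: bystander: white bowl, 110 mm across, 45 mm tall; origin under its foot
- water_cup: bystander: blue cup, 72 mm across, 85 mm tall; origin under its foot
- slip_bottle: bystander: bottle with red cap, 56 mm across, 130 mm tall; origin under its foot
- clay_hat: bystander: clay top hat lying brim down, 64 mm across, 45 mm tall; origin under it
Mind the look-alikes: they are no part of the job. There is more than one size of the tile; the one meant has the size given above.

How it is judged:
On the way, in this order (a step that is already met when the one before it is completed fails the run):
1. the slide is fully in (71 mm or more of 75) and the tile is at the end stop (value of joint slide above 0.071 m and x of tile in the frame of feeder between 0.0912 and 0.099 m and z of tile in the frame of feeder below 0.019 m and angle between tile's own z axis and vertical below 0.1 rad), for 0.05 s.
2. the slide, let go, has returned and rests latched at mid travel (value of joint slide between 0.037 and 0.043 m and value of joint pin below 0.003 m and contact force between the fingers and slide below 0.1 N), for 0.3 s.
At the end, for the whole second after the job is handed in: the slide rests at 40 mm of travel (within 3 mm) with the stop pin in (under 3 mm out), and the tile lies flat and still on the feeder's plate within 4.6 mm of the end stop (value of joint slide between 0.037 and 0.043 m and value of joint pin below 0.003 m and x of tile in the frame of feeder between 0.0912 and 0.099 m and z of tile in the frame of feeder below 0.019 m and angle between tile's own z axis and vertical below 0.1 rad and velocity of joint slide between -0.01 and 0.01 m/s and linear speed of tile below 0.01 m/s); the robot touches nothing.
It fails at once if the robot touches the tile (contact force between any of the arm, the fingers and tile above 0.3 N).
It fails at once if the tile is lifted off the feeder's plate or tipped (z of tile in the frame of feeder above 0.025 m or angle between tile's own z axis and vertical above 0.3 rad).
It fails at once if a bystander is moved by more than 20 mm or tipped over (distance of any of figure, glaze_jar, modelling_tool, bowl, water_cup, slip_bottle, clay_hat from where it was at the start of the episode above 0.02 m or angle between any of figure, glaze_jar, modelling_tool, bowl, water_cup, slip_bottle, clay_hat's own z axis and vertical above 0.4 rad).
It also fails if it takes over 38 s, if anything falls off the work surface, if the arm or the gripper's body presses on something with over 40 N, if the wrist force passes 120 N, or if a joint passes its speed limit or range.

## Working session

There is one attempt and no reset: what is moved stays moved. The work goes in short steps, Python scripts to look and compute and a shell command to move; the robot and the scene stay as the last step left them, time stands still between calls to the robot, and variables do not carry over. Pictures are saved under pics/ and viewed, at most 10 in all, crops included, and the job is handed in when it is done.

```bash
mkdir -p pics; cat > h.py <<'E'
import numpy as np, cv2
from station import bot
def world(cam,px,d):
    m=bot.camera_model(cam);K=np.array(m["intrinsics"]);u,v=px
    r=int(round(v));c=int(round(u))
    p=d[max(r-1,0):r+2,max(c-1,0):c+2];p=p[p>0];z=np.median(p) if p.size else np.nan
    X=np.linalg.inv(K)@[u,v,1]*z
    return np.array(m["R"]).T@(X-np.array(m["t"]))
E
python3 - <<'E'
from h import *
np.set_printoptions(precision=4,suppress=True)
o=bot.get_obs();print(o["t"],o["eef_pos"],o["tool_rot"],o["gripper_width"])
ims=[]
for c in("scene","side"):
    im,d=bot.read_camera(c);cv2.imwrite(f"pics/{c}0.png",im)
    for n in("slide_face","feeder","tile","pin"):
        for r in bot.pinpoint(n,c)[:3]:print(c,n,np.round(r["at"]),round(r["score"],2),world(c,r["at"],d))
E
```

```text
0.0 [0.6747 0.     0.4037] [-0.0006  0.7071  0.7071 -0.0007] 0.9992538580816108
scene slide_face [219. 216.] 0.87 [ 0.5053 -0.0524  0.0516]
scene feeder [261. 245.] 0.83 [ 0.6394 -0.0519  0.0135]
scene tile [276. 250.] 0.82 [ 0.6838 -0.0481  0.0236]
scene tile [263. 317.] 0.59 [ 0.7459 -0.2192  0.0057]
scene tile [296. 175.] 0.4 [ 0.6979 -0.0139  0.3344]Traceback (most recent call last):
  File "<stdin>", line 8, in <module>
ValueError: it knows: bowl, clay_hat, feeder, figure, glaze_jar, modelling_tool, slide_face, slip_bottle, tile, water_cup
```

View pics/scene0.png

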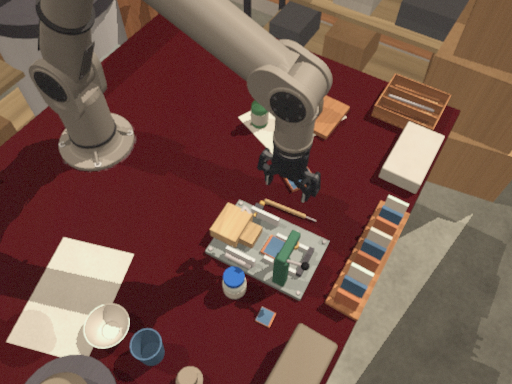

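The scene picture shows the feeder around (265,248), with the beech slide at (235,225) and the blue tile ahead of its nose at about (274,248). A smaller look-alike tile lies loose at (265,317), and there are more tiles in the rack at (370,255). The one meant is the one in the feeder's channel. Next I get the feeder's pose and check it in a crop.

```bash
python3 - <<'E'
from h import *
np.set_printoptions(precision=4,suppress=True)
for c in("scene","side"):
    im,d=bot.read_camera(c);m=bot.camera_model(c)
    for n in("slide_face","feeder","tile"):
        for r in bot.pinpoint(n,c)[:2]:print(c,n,np.round(r["at"]),round(r["score"],2),world(c,r["at"],d))
    v,u=np.nonzero(d>0);z=d[v,u]
    P=(np.linalg.inv(np.array(m["intrinsics"]))@np.vstack([u,v,np.ones_like(u)])*z).T
    P=(P-np.array(m["t"]))@np.array(m["R"])
    for n,lo,hi in(("feeder",.009,.021),("slide_face",.047,.063)):
        rs=bot.trace(n,c)
        if not rs: continue
        k=rs[0]["mask"][v,u]; print(c,n,"mask",k.sum(),rs[0]["at"])
        Q=P[k&(P[:,2]>lo)&(P[:,2]<hi)]
        if len(Q)>10: print(len(Q),"rect",cv2.minAreaRect(Q[:,:2].astype(np.float32)*1000), cv2.boxPoints(cv2.minAreaRect(Q[:,:2].astype(np.float32)*1000)).round().tolist())
    if c=="scene": cv2.imwrite("pics/crop.png",cv2.resize(im[180:340,180:350],None,fx=3.5,fy=3.5,interpolation=cv2.INTER_CUBIC))
    else: cv2.imwrite("pics/side0.png",im)
E
```

```text
scene slide_face [218. 217.] 0.55 [ 0.5086 -0.0587  0.0535]
scene feeder [261. 246.] 0.83 [ 0.6419 -0.0529  0.0136]
scene tile [263. 318.] 0.79 [ 0.7469 -0.2198  0.0049]
scene tile [277. 249.] 0.71 [ 0.6855 -0.0439  0.0228]
scene feeder mask 6646 [264.5, 243.7]
3140 rect ((655.4317626953125, -45.169700622558594), (287.95733642578125, 192.15240478515625), 2.7865939140319824) [[507.0, 44.0], [516.0, -148.0], [804.0, -134.0], [795.0, 58.0]]
scene slide_face mask 1558 [236.4, 228.9]
1003 rect ((562.7218017578125, -45.899688720703125), (115.38531494140625, 109.72277069091797), 4.206618785858154) [[501.0, 5.0], [509.0, -105.0], [624.0, -96.0], [616.0, 13.0]]
side slide_face [278. 191.] 0.57 [ 0.4981 -0.0421  0.0387]
side feeder [246. 184.] 0.58 [ 0.6381 -0.0479  0.012 ]
side tile [236. 181.] 0.57 [ 0.6746 -0.0387  0.0212]
side tile [212. 227.] 0.56 [0.6221 0.2036 0.0104]
side feeder mask 3018 [233.9, 185.9]
967 rect ((645.3675537109375, -36.47938537597656), (291.7821350097656, 193.43165588378906), 1.6404634714126587) [[497.0, 56.0], [502.0, -137.0], [794.0, -129.0], [788.0, 64.0]]
side slide_face mask 780 [269.1, 187.2]
404 rect ((547.7769775390625, -35.526397705078125), (101.0728759765625, 123.5335464477539), 2.013326406478882) [[495.0, 24.0], [499.0, -99.0], [600.0, -95.0], [596.0, 28.0]]
```

View pics/crop.png

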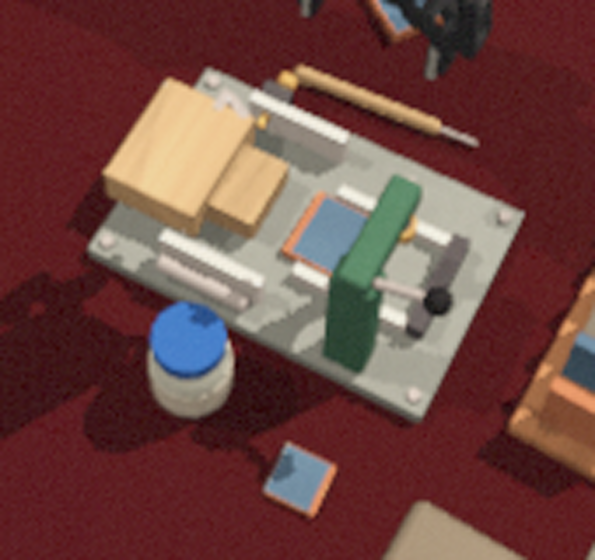

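View pics/side0.png

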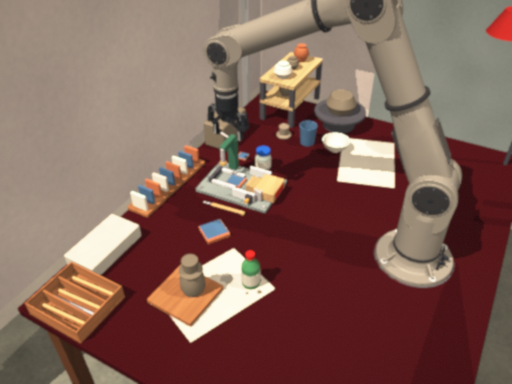

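The tile in the feeder channel (crop about (330,235), dark plate around it) is the full-size tile ahead of the nose. The one at crop (300,478) is clearly smaller and lies on the table. The feeder's yaw is about +2.3°, and the face centre is near (0.498, -0.046). I'll move behind the face, shut the fingers and turn 90°.

```bash
python3 -m pendant '[[0,-0.006,-0.03,0,0],[0,-0.006,-0.03,0,0],[0,-0.006,-0.03,0,0],[0,-0.006,-0.03,0,0],[0,-0.006,-0.03,0,0],[0,-0.006,-0.03,0,0],[0,-0.006,-0.03,0,0],[0,-0.005,-0.02,0,0]]'; python3 -m pendant '[[0,0,0,0.01,7],[0,0,0,0.01,7],[0,0,0,0.01,7],[0,0,0,0.01,7],[0,0,0,0.01,7],[0,0,0,0.01,7],[0,0,0,0.01,7],[0,0,0,0.01,7],[0,0,0,0.01,7],[0,0,0,0.01,7],[0,0,0,0.01,7],[0,0,0,0.01,7]]'; python3 -m pendant '[[0,0,0,0.01,3.7],[0,0,0,0,0],[0,0,0,0,0]]'
python3 - <<'E'
from h import *
np.set_printoptions(precision=4,suppress=True)
o=bot.get_obs();print(o["t"],o["eef_pos"],o["tool_rot"],o["contact_force"])
for c in("scene","side"):
    im,d=bot.read_camera(c)
    for r in bot.pinpoint("slide_face",c)[:2]:print(c,np.round(r["at"]),round(r["score"],2),world(c,r["at"],d))
im,d=bot.read_camera("wrist");cv2.imwrite("pics/w1.png",im)
m=bot.camera_model("wrist");print(m)
for n in("slide_face","feeder","tile"):
    for r in bot.pinpoint(n,"wrist")[:2]:print(n,r)
E
```

```text
t: 1.47
eef_pos: [0.4424, -0.0475, 0.4046]
tool_rot: [-0.0, 0.707, 0.707, -0.0]
contact_force: [0.5, 0.3, -0.5]
gripper_width: 0.002
grasp_force: 0.0
t: 2.47
eef_pos: [0.4452, -0.047, 0.2845]
tool_rot: [0.0, 0.999, 0.049, 0.0]
contact_force: [1.0, 1.1, -0.3]
gripper_width: 0.0
grasp_force: 0.0
t: 2.72
eef_pos: [0.445, -0.0469, 0.2746]
tool_rot: [0.0, 1.0, 0.021, -0.0]
contact_force: [0.2, -0.2, -0.1]
gripper_width: -0.0
grasp_force: 0.0
2.7167 [ 0.445  -0.0469  0.2746] [ 0.0001  0.9998  0.0213 -0.0004] [ 0.1638 -0.2221 -0.0786]
scene [221. 218.] 0.86 [ 0.5154 -0.0574  0.055 ]
scene [189. 383.] 0.74 [ 0.6877 -0.443   0.0436]
side [194. 292.] 0.6 [0.5002 0.481  0.0484]
{'intrinsics': array([[297.3186,   0.    , 249.6346],
       [  0.    , 297.3186, 194.3164],
       [  0.    ,   0.    ,   1.    ]]), 'R': array([[ 0.0423, -0.9991, -0.0007],
       [-0.9475, -0.0403,  0.3172],
       [-0.317 , -0.0127, -0.9484]]), 't': array([-0.066 ,  0.4198,  0.3985])}
slide_face {'at': [257.5, 129.6], 'score': 0.71}
tile {'at': [3.9, 29.6], 'score': 0.68}
```

View pics/w1.png

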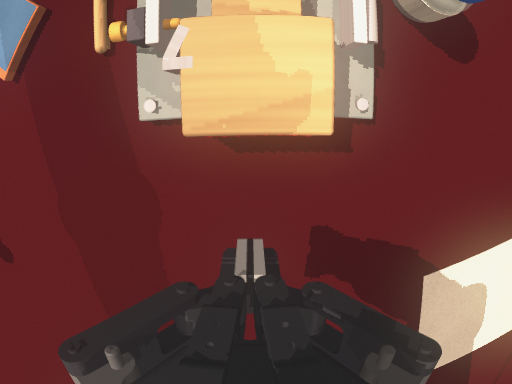

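The wrist view shows the slide block's rear top edge from (183,135) to (333,133), with the shut fingertips at (250,250). I'll ray-cast that edge at z = 0.055.

```bash
python3 - <<'E'
from h import *
m=bot.camera_model("wrist");K=m["intrinsics"];R=np.array(m["R"]);t=np.array(m["t"])
for u,v,z in((183,135,.055),(333,133,.055),(257,134,.055),(138,120,.015),(373,120,.015)):
    a=np.array([u-K[0,2],v-K[1,2]]);r=np.hypot(*a);th=r/K[0,0]
    w=R.T@np.r_[a/r*np.sin(th),np.cos(th)];C=-R.T@t
    print(u,v,(C+w*(z-C[2])/w[2]).round(4))
E
```

```text
183 135 [ 0.502  -0.0017  0.055 ]
333 133 [ 0.5078 -0.0991  0.055 ]
257 134 [ 0.504  -0.0495  0.055 ]
138 120 [0.5089 0.045  0.015 ]
373 120 [ 0.5175 -0.1442  0.015 ]
```

```bash
python3 -m pendant '[[0,0,0.005,0.018,0],[0,0,0,0.018,0],[0,0,0,0.018,0],[0,0,0,0.018,0],[0,0.015,0,0,0],[0,0.015,0,0,0],[0,0.005,0,0,0],[0,0,0,0,0],[0,0,0,0,0]]'
python3 - <<'E'
from h import *
im,d=bot.read_camera("wrist");cv2.imwrite("pics/w2.png",im)
E
```

```text
t: 3.87
eef_pos: [0.4798, -0.0506, 0.2028]
tool_rot: [-0.0, 1.0, 0.02, -0.0]
contact_force: [0.0, 0.1, 0.0]
gripper_width: 0.0
grasp_force: 0.0
```

View pics/w2.png

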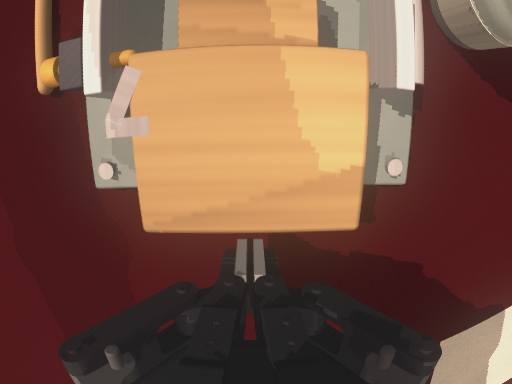

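The fingertips at (250,245) are centred just behind the face edge at row 231, which runs from column 146 to 358. Now a slow push.

```bash
python3 -m pendant '[[0,0.004,0,0,0],[0,0.004,0,0,0],[0,0.004,0,0,0],[0,0.004,0,0,0],[0,0.004,0,0,0],[0,0.005,0,0,0],[0,0.005,0,0,0],[0,0.005,0,0,0],[0,0.005,0,0,0],[0,0.005,0,0,0],[0,0.005,0,0,0],[0,0.005,0,0,0]]'; python3 -m pendant '[[0,0.005,0,0,0],[0,0.005,0,0,0],[0,0.005,0,0,0],[0,0.004,0,0,0],[0,0.003,0,0,0],[0,0.002,0,0,0],[0,0.001,0,0,0],[0,0,0,0,0]]'
```

```text
t: 4.92
eef_pos: [0.5332, -0.0481, 0.2016]
tool_rot: [-0.0, 1.0, 0.02, -0.003]
contact_force: [-7.7, 0.6, -1.2]
gripper_width: -0.0
grasp_force: 3.6
t: 5.58
eef_pos: [0.5585, -0.0468, 0.2016]
tool_rot: [-0.0, 1.0, 0.02, -0.003]
contact_force: [-6.6, 1.7, 1.2]
gripper_width: 0.002
grasp_force: 3.4
```

```bash
python3 -m pendant '[[0,0.003,0,0,0],[0,0.003,0,0,0],[0,0,0,0,0]]'; python3 -m pendant '[[0,0.002,0,0,0],[0,0.002,0,0,0],[0,0,0,0,0]]'
```

```text
t: 5.83
eef_pos: [0.5646, -0.0465, 0.2016]
tool_rot: [-0.0, 1.0, 0.02, -0.003]
contact_force: [-7.5, 0.9, 1.8]
gripper_width: -0.001
grasp_force: 3.5
t: 6.08
eef_pos: [0.5684, -0.0463, 0.2016]
tool_rot: [-0.001, 1.0, 0.02, -0.003]
contact_force: [-7.2, 1.9, 2.1]
gripper_width: 0.005
grasp_force: 3.6
```

```bash
python3 -m pendant '[[0,0.002,0,0,0],[0,0,0,0,0]]'; python3 -m pendant '[[0,0.002,0,0,0],[0,0,0,0,0]]';
```

```text
t: 6.25
eef_pos: [0.5693, -0.0463, 0.2016]
tool_rot: [-0.001, 1.0, 0.02, -0.005]
contact_force: [-12.0, 2.0, 7.7]
gripper_width: 0.001
grasp_force: 6.0
t: 6.42
eef_pos: [0.57, -0.0464, 0.2013]
tool_rot: [-0.001, 1.0, 0.02, -0.007]
contact_force: [-17.0, 2.2, 12.4]
gripper_width: -0.005
grasp_force: 8.6
```

The force has jumped and the motion is blocked, which suggests the hard stop. I'll check the tile before letting go.

```bash
python3 - <<'E'
from h import *
a,d=bot.read_camera("scene");b,_=bot.read_camera("wrist")
for r in bot.pinpoint("tile","scene")[:3]:print(r,world("scene",r["at"],d))
a=cv2.resize(a[190:310,195:340],None,fx=3.2,fy=3.2,interpolation=cv2.INTER_CUBIC)
b=cv2.resize(b[:280,100:420],(320,280));c=np.zeros((384,464+320,3),np.uint8);c[:,:464]=a;c[:280,464:]=b
cv2.imwrite("pics/in.png",c)
E
```

```text
{'at': [289.8, 257.7], 'score': 0.74} [ 0.74819148 -0.10396923  0.14557772]
{'at': [298.1, 175.8], 'score': 0.71} [0.61539223 0.20565968 0.01294547]
{'at': [263.9, 317.4], 'score': 0.63} [ 0.74856147 -0.21722581  0.00481856]
```

View pics/in.png

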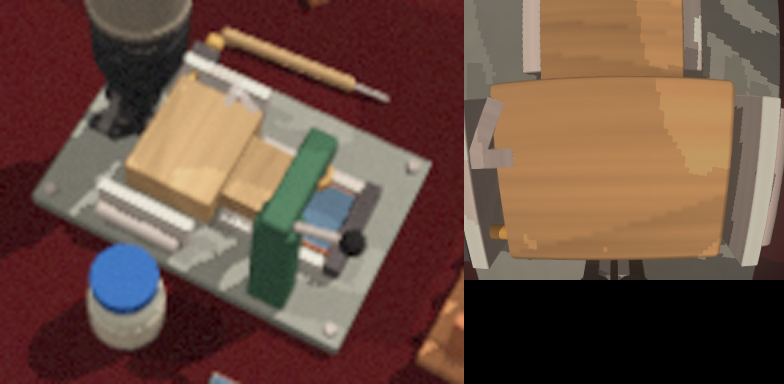

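The slide is fully in and the tile lies against the dark end stop (crop about (325,218)). Retracting now.

```bash
python3 -m pendant '[[0,-0.006,0,0,0],[0,-0.012,0,0,0],[0,-0.015,0,0,0],[0,-0.015,0,0,0],[0,-0.015,0,0,0],[0,-0.015,0,0,0],[0,-0.015,0,0,0],[0,-0.015,0,0,0],[0,0,0,0,0],[0,0,0,0,0],[0,0,0,0,0],[0,0,0,0,0]]'
python3 - <<'E'
from h import *
a,d=bot.read_camera("scene");b,_=bot.read_camera("wrist")
m=bot.camera_model("wrist");K=m["intrinsics"]
a=cv2.resize(a[190:310,195:340],None,fx=3.2,fy=3.2,interpolation=cv2.INTER_CUBIC)
b=cv2.resize(b[:280,100:420],(320,280));c=np.zeros((384,464+320,3),np.uint8);c[:,:464]=a;c[:280,464:]=b
cv2.imwrite("pics/out.png",c)
E
```

```text
t: 7.57
eef_pos: [0.4676, -0.051, 0.2029]
tool_rot: [0.0, 1.0, 0.02, 0.001]
contact_force: [0.8, -0.0, 0.1]
gripper_width: -0.002
grasp_force: 0.0
```

View pics/out.png

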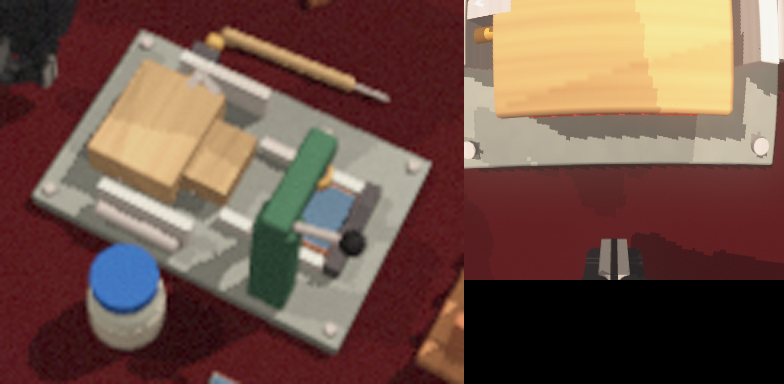

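The slide rests at mid travel with its rear edge about 30 mm inside the plate edge. The tile is still at the stop and the fingers are clear.

```bash
python3 -m pendant '[[0,0,0,0,0],[0,0,0,0,0],[0,0,0,0,0]]'; python3 -c "
from station import bot
print(bot.hand_in())"
```

```text
t: 7.92
eef_pos: [0.4664, -0.0511, 0.2027]
tool_rot: [-0.0, 1.0, 0.02, 0.0]
contact_force: [-0.8, -0.5, 0.6]
gripper_width: -0.002
grasp_force: 0.0
the job is handed in; nothing more can be done
None
```

I pushed the slide fully in, so the tile lies against the end stop, then let it spring back to mid travel, where the last pictures show it resting; the job is handed in, with no verdict returned.

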